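# Gauge the light-guide socket

## Robot

A 6-joint arm with a two-finger parallel gripper is mounted at the origin on a cart in front of the work surface, level with it; the furniture and walls round the work are solid. World frame = base frame: x ahead of the robot, y to its left, z up, the work surface at z = 0. Lengths are in m, angles in rad, forces in N, time in s.
With the tool pointing down it reaches from about 0.325 to 0.9 m from the base axis. Payload 6.1 kg.
Tool frame: the origin (TCP) lies midway between the tips of the shut fingers; the grasp point (between the pads) lies 19 mm behind it; z points along the fingers, y is the line along which they close (so a half turn about z gives the same grasp; the last joint's range is limited). The gripper opens to 87 mm and grips with 3 to 60 N. Pads are 19 mm wide; open, the fingers measure 117 mm over their backs; the gripper's body (75 mm by 190 mm) begins 51 mm behind the grasp point.
Start: joints at [-1.457, 0.22, 1.526, -0, 1.395, -0.126], TCP at [0.148, -0.607, 0.223] pointing down, gripper open.
Joint ranges: [-2.98, 2.98], [-0.91, 2.08], [0.09, 2.57], [-1.24, 4.39], [0.2, 2.65], [-2.68, 2.68]. Speed limits (rad/s): [2.57, 2.57, 3.01, 3.14, 3.14, 3.14].

## Interface

Orientations are given as a rotation vector (axis times angle).
In Python, from rig import robot gives the robot as it stands. The module is installed in compiled form; this text tells all that it offers.
- The arm moves only by the tool apply_moves, never from a script. Its argument "series" is a list of rows, each an object of numbers: "gripper": the closure, from 0 (fully open) to 1 (shut); "dx", "dy", "dz": the shift along the world's x, y, z scaled (see below); "ax", "ay", "az": the turn, a rotation vector about the world's x, y, z scaled (see below). In form: [{"gripper": .., "dx": .., "dy": .., "dz": .., "ax": .., "ay": .., "az": ..}, ...]. A call has 1 to 12 rows; each row is the pose to reach, as a shift and turn from the pose commanded when the call began; what a row does not reach only later rows make up. The controller multiplies each number of a shift by 20 cm and each number of a turn by 45 degrees. A row lasts 1/8 s, in which the tool goes at most 62.5 mm and 10.7 degrees, less where a joint would pass 70% of its speed; a pose out of reach is approached as far as the arm can. A call with a number of a shift or a turn outside -1 to 1 is refused whole. A call with a gripper value outside its range is refused whole. The fingers move at their own pace and stop on an object; the grip force is fixed at half the most. Time passes only in rows, so rows that repeat a pose let the fingers close. It gives the time, the measured TCP pose, the force, the opening and the grip force at its end, in the units of the state.
- robot.sense(): the state, without advancing time (a new reading comes with each control period).
- robot.snapshot(name): name is "scene" or "top" or "wrist"; returns the picture (400x640x3 uint8, blue, green, red); there is no depth.
- robot.camera_model(name): a dict with "fx", "fy", "cx", "cy" (pixels), "camera_from_world" (4x4, takes a point from world to camera coordinates). Camera axes: x right, y down, z forward; pixel columns grow to the right and rows downward; lengths in m; the calibration is good to about 2 mm. A picture is of the moment at which its call begins: read the wrist's pose just before it. camera_model takes no time and is no camera call; for the wrist camera it gives the pose at the moment of the call.
- robot.job_done(): hands the job in; it is judged then, once.
Trained networks look in the newest picture that a camera, given by its name, has taken for a name from the list of things; names that differ only in an ending like _2 or _b are one class to them, and where a whole thing is asked for, a point or a joint stands for the part that bears it (a point fixed in the world has none). Each returns a list of dicts, best first, with "confidence" (0 to 1); they miss things now and then, are a little off and sometimes report something else, mostly with a low value. They report only what shows in the picture. A call takes as long as a camera call. They do not tell look-alikes from the thing itself.
- robot.outline_of(camera, name): "region" (400x640 bool, what is visible of it) and "uv" ([column, row] in pixels, amid what is visible of it).
The state is a dict: "time": time; "joint_positions": joint angles; "joint_velocities": joint speeds; "effort": joint torques, N m; "tool_pos": TCP position; "ee_rot": TCP orientation; "ft_force": force on the tool from outside, world axes, zero at the start; "ft_torque": the same for the moment, N m; "finger_gap": finger opening in m; "gripper_force": force on a finger pad.
Only numpy, scipy, OpenCV 4.12 (cv2) and the standard library are available. Lean on these libraries where they do the work, as an engineer would, in place of code of your own. Each camera call takes 0.05 s, during which the arm holds its last target. There are 200 camera calls.

## Task

Check the depth of the light-guide socket: swing the red shutter lever on the socket block fully open, take the gauge rod from its cradle by the orange handle and push it into the sloping bore until its brass collar stops against the block's face. Then draw it right out and present its tip for reading: hold the rod level and still with its tip above the middle of the green reading plate, about a hand's width (10 to 15 cm) up. Finish still holding it there, the shutter left open, and leave the other things on the bench where they are.

Things in the scene. Friction and masses are not known exactly. Their poses are not given: they have to be found in the camera images.
- gauge: Loose gauge rod, 195 mm, 60-130 g. Origin: centre of the brass collar's stop face; x runs along the rod to the tip. Steel shaft 10 mm diameter, x 0 to 85 mm; collar 28 mm diameter, 8 mm thick; orange handle x -88 to -8 mm, 16 mm wide (y), 22 mm high (z), flat sides; 10 mm square tail to x -110. Starts level in the cradle, z up, axis 50 mm above the bench, handle free on both sides.
- gauge_tip (a point): The tip of the gauge rod's shaft, 85 mm ahead of the gauge's origin along its x axis.
- cradle: Grey cradle fixed to the bench: base plate 205 x 44 x 8 mm (x -122 to 82 mm) with two U saddles 12 mm long, 28 mm wide, 57 mm high at x = 50 and -98 mm, open at the top. Origin: on the bench, 50 mm straight below the resting gauge's origin; x axis as the resting gauge's. The gauge lifts straight out.
- socket: Aluminium block on a grey foot plate (130 x 90 x 10 mm), fixed. Origin: on the bench straight below the bore's mouth; z up; x: the level direction in which the rod goes in. The bore slopes 20 degrees down along it. The block is 100 mm long along the bore, 60 mm wide; its front face, square to the bore, reaches 25 mm above and 42 mm below the mouth's centre.
- socket_mouth (a point): Centre of the bore's mouth in the front face, 95 mm above the bench. x points into the bore (20 degrees below level), y is level, z points up the sloping face. Bore 16 mm in diameter, 95 mm deep, with a 4 mm chamfer; the 85 mm shaft goes in until the collar meets the face.
- shutter (a joint): Red shutter lever on the socket's front face: hinge angle in rad, 0 = shut, pointing up the face with its 28 mm disc over the mouth; grows as it swings sideways to the socket's +y side, to its stop at 1.6 (lying level beside the mouth, clear of it). Starts at 0 to 0.25; stays where it is left (stiff pivot, about 1 N at the knob).
- shutter_knob (a point): Centre of the lever's knob, a red cylinder 14 mm in diameter and 30 mm long that stands out of the face (along the bore's axis) from 2 to 32 mm; this point is 17 mm out. It moves on a circle of radius 64 mm about the pivot.
- shutter_hinge (a point): Pivot of the lever on the face, 32 mm down the face below the mouth's centre; the axis is parallel to the bore.
- plate_centre (a point): Centre of the top of the green reading plate, 100 x 100 x 6 mm with white lines, fixed flat on the bench; its top is 6 mm above the bench.
- slide_carton: White carton, 55 x 80 x 30 mm, a bystander. Origin: centre of its underside.
- lens_cleaner: White bottle, 30 mm in diameter, 75 mm high, a bystander. Origin: centre of its underside.
- objective_case: Round case, black below and pale above, 37 mm in diameter, 67 mm high, a bystander. Origin: centre of its underside.
- dish: Clear culture dish with lid, 91 mm in diameter, 15 mm high, a bystander. Origin: centre of its underside.
- timer: White countdown timer, 62 x 62 x 20 mm, a bystander. Origin: centre of its underside.
There are look-alikes about, which are no part of the job. There is more than one size of the socket; the job needs the smaller.

How it is judged:
By the outcome, as a careful person would: the job done as asked, in the order asked, and still so for the second after the job is handed in, while the arm keeps its last pose, push and grip.
It also fails if it takes over 61 s, if anything falls off the work surface, if the arm or the gripper's body presses on something with over 40 N, if the wrist force passes 120 N, or if a joint passes its speed limit or range.

## Working session

There is one attempt and no reset: what is moved stays moved. The work goes in short steps, Python scripts to look and compute and a tool call to move; the robot and the scene stay as the last step left them, time stands still between calls to the robot, and variables do not carry over. Pictures are saved under pics/ and viewed, at most 10 in all, crops included, and the job is handed in when it is done.

Besides the shell and the picture viewer there is one more tool, called after "Call:" as name([rows], argument=value, ...), one row to a line, values as JSON. apply_moves: Moves the arm, as the interface text tells. Its arguments: {"type":"object","properties":{"series":{"type":"array","items":{"type":"object","properties":{"gripper":{"type":"number"},"dx":{"type":"number"},"dy":{"type":"number"},"dz":{"type":"number"},"ax":{"type":"number"},"ay":{"type":"number"},"az":{"type":"number"}}}}},"required":["series"]}

```bash
mkdir -p pics
python3 - <<'E'
from rig import robot
import cv2,numpy as np
s=robot.sense();print({k:np.round(v,3).tolist() for k,v in s.items()})
for c in ("scene","top"):
    im=robot.snapshot(c);cv2.imwrite(f"pics/{c}0.png",im)
    m=robot.camera_model(c);print(c,m["fx"],m["cx"],m["cy"],np.round(m["camera_from_world"],3).tolist())
    for n in ("gauge","cradle","socket","shutter","plate_centre","slide_carton","lens_cleaner","objective_case","dish","timer"):
        print(n,[(round(d["confidence"],2),np.round(d["uv"]).tolist(),int(d["region"].sum())) for d in robot.outline_of(c,n)])
E
```

```text
{'time': 0.0, 'joint_positions': [-1.457, 0.221, 1.528, -0.0, 1.395, -0.126], 'joint_velocities': [-0.001, 0.001, -0.0, -0.002, -0.001, -0.002], 'effort': [-0.002, -49.462, -38.738, 0.07, 0.057, -0.0], 'tool_pos': [0.148, -0.607, 0.221], 'ee_rot': [-3.117, -0.376, 0.0], 'ft_force': [0.435, -0.055, 0.685], 'ft_torque': [-0.001, -0.009, 0.002], 'gripper_force': 0.0, 'finger_gap': 0.087}
scene 409.7881436001734 328.8127063050039 194.8649495845438 [[-0.802, -0.597, -0.003, 0.497], [-0.316, 0.429, -0.846, 0.229], [0.507, -0.678, -0.533, 0.989], [0.0, 0.0, 0.0, 1.0]]
gauge [(0.56, [395.0, 189.0], 177)]
cradle [(0.72, [393.0, 200.0], 468)]
socket [(0.77, [300.0, 254.0], 2241), (0.57, [245.0, 206.0], 3251)]
shutter []
plate_centre [(0.26, [300.0, 252.0], 2299)]
slide_carton [(0.68, [387.0, 233.0], 532)]
lens_cleaner [(0.61, [441.0, 165.0], 149)]
objective_case [(0.85, [215.0, 281.0], 465)]
dish [(0.71, [274.0, 324.0], 1157)]
timer [(0.82, [371.0, 264.0], 499), (0.57, [274.0, 323.0], 1197)]
top 401.8872129446306 323.89496842626795 202.99244181724785 [[-0.028, -1.0, 0.01, 0.064], [-0.993, 0.027, -0.111, 0.59], [0.111, -0.014, -0.994, 1.217], [0.0, 0.0, 0.0, 1.0]]
gauge [(0.77, [387.0, 241.0], 306)]
cradle [(0.77, [373.0, 243.0], 411), (0.22, [267.0, 224.0], 68)]
socket [(0.79, [262.0, 154.0], 2465), (0.7, [257.0, 226.0], 1224)]
shutter [(0.44, [282.0, 133.0], 141)]
plate_centre [(0.71, [347.0, 202.0], 960)]
slide_carton [(0.93, [330.0, 267.0], 502), (0.51, [193.0, 200.0], 191)]
lens_cleaner []
objective_case []
dish [(0.58, [197.0, 262.0], 731)]
timer [(0.62, [287.0, 279.0], 397), (0.16, [267.0, 225.0], 83)]
```

Run:
```python
import cv2
a=cv2.imread("pics/scene0.png")[120:360,170:490];cv2.imwrite("pics/s1.png",cv2.resize(a,(800,600),interpolation=cv2.INTER_CUBIC))
a=cv2.imread("pics/top0.png")[90:330,150:470];cv2.imwrite("pics/t1.png",cv2.resize(a,(800,600),interpolation=cv2.INTER_CUBIC))
```

```text
(no output)
```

View pics/s1.png

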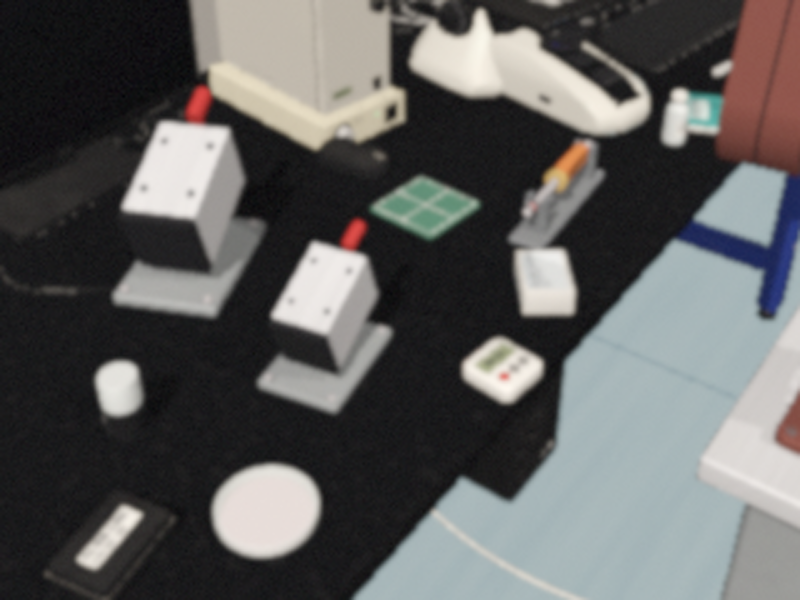

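View pics/t1.png

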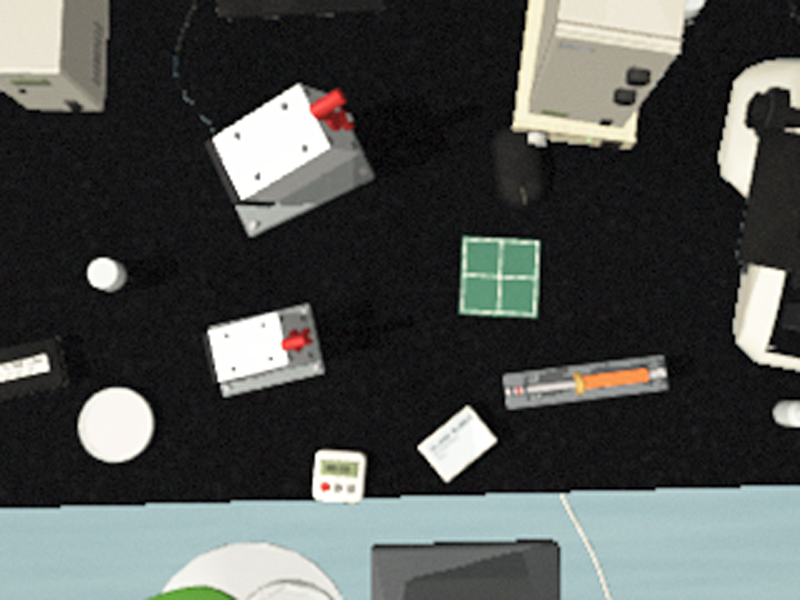

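The scene view shows the small socket at about full-px (300,254), the large one at (245,206), the rod and cradle at (395,189), and the plate at (340,203). In the top view they are: small socket (257,226), large (262,154), rod collar (381,243) with tip to the left, and plate (350,201).

Candidates in the top view: socket small (257,226) against large (262,154). The shutter knob is (268,226) on the small one and (281,131) on the large. The only rod is at (387,241). I choose the small socket and will check it in a wrist close-up.

```bash
cat > h.py <<'E'
from rig import robot
import cv2,numpy as np
from scipy.spatial.transform import Rotation as R
def ray(m,uv):
    T=np.array(m["camera_from_world"]);d=T[:3,:3].T@np.array([(uv[0]-m["cx"])/m["fx"],(uv[1]-m["cy"])/m["fy"],1.])
    return -T[:3,:3].T@T[:3,3],d/np.linalg.norm(d)
def onz(m,uv,z):
    o,d=ray(m,uv);return o+d*(z-o[2])/d[2]
def proj(m,P):
    T=np.array(m["camera_from_world"]);q=np.atleast_2d(P)@T[:3,:3].T+T[:3,3]
    return np.c_[q[:,0]/q[:,2]*m["fx"]+m["cx"],q[:,1]/q[:,2]*m["fy"]+m["cy"]]
def tri(obs):
    A=np.zeros((3,3));b=np.zeros(3)
    for m,uv in obs:
        o,d=ray(m,uv);M=np.eye(3)-np.outer(d,d);A+=M;b+=M@o
    return np.linalg.solve(A,b)
E
python3 - <<'E'
from h import *
m=robot.camera_model("top");f=lambda x,y,z:np.round(onz(m,(150+x*.4,90+y*.4),z),3)
for n,p,z in [("collar",(578,383),.06),("handle end",(648,375),.06),("tip",(512,391),.05),("plate",(500,277),.006),("foot1",(310,305),.01),("foot2",(325,372),.01),("foot3",(225,395),.01),("knob",(297,340),.13),("carton",(457,443),.03),("timer",(340,475),.02),("case",(107,274),.067),("dish",(117,425),.015)]: print(n,f(*p,z))
w=robot.camera_model("wrist");T=np.array(w["camera_from_world"]);s=robot.sense()
Rt=R.from_rotvec(s["ee_rot"]).as_matrix();print("cam in tool",Rt.T@(-T[:3,:3].T@T[:3,3]-s["tool_pos"]),"\n",np.round(T[:3,:3]@Rt,3),w["fx"],np.round(Rt,3))
E
```

```text
collar [ 0.462 -0.121  0.06 ]
handle end [ 0.469 -0.206  0.06 ]
tip [ 0.455 -0.042  0.05 ]
plate [ 0.599 -0.036  0.006]
foot1 [0.57  0.206 0.01 ]
foot2 [0.485 0.188 0.01 ]
foot3 [0.46  0.313 0.01 ]
knob [0.519 0.208 0.13 ]
carton [0.393 0.026 0.03 ]
timer [0.358 0.171 0.02 ]
case [0.609 0.443 0.067]
dish [0.427 0.446 0.015]
cam in tool [ 0.07834795  0.00050682 -0.16161949] 
 [[ 0.001  1.     0.002]
 [-0.958  0.002 -0.287]
 [-0.287 -0.002  0.958]] 314.9115776127785 [[ 0.971  0.238 -0.   ]
 [ 0.238 -0.971 -0.   ]
 [-0.     0.    -1.   ]]
```

Call:
apply_moves([
  {"dx":0.45,"dy":0.9,"dz":0.25,"az":0.48,"gripper":0.5},
  {"dx":0.45,"dy":0.9,"dz":0.25,"az":0.48,"gripper":1},
  {"dx":0.45,"dy":0.9,"dz":0.25,"az":0.48,"gripper":1},
  {"dx":0.45,"dy":0.9,"dz":0.25,"az":0.48,"gripper":1},
])

```text
invalid input
```

Call:
apply_moves([
  {"dx":0.45,"dy":0.9,"az":0.48,"gripper":1},
  {"dx":0.45,"dy":0.9,"az":0.48,"gripper":1},
  {"dx":0.45,"dy":0.9,"az":0.48,"gripper":1},
  {"dx":0.45,"dy":0.9,"az":0.48,"gripper":1},
])

```text
invalid input
```

Call:
apply_moves([
  {"dx":0.45,"dy":0.9,"az":0.48,"gripper":1},
  {"dx":0.45,"dy":0.9,"az":0.48,"gripper":1},
  {"dx":0.45,"dy":0.9,"az":0.48,"gripper":1},
  {"dx":0.45,"dy":0.9,"az":0.48,"gripper":1},
])

```text
invalid input
```

Call:
apply_moves([
  {"dx":0.45,"dy":0.9,"az":0.48,"gripper":1},
  {"dx":0.45,"dy":0.9,"az":0.48,"gripper":1},
  {"dx":0.45,"dy":0.9,"az":0.48,"gripper":1},
  {"dx":0.45,"dy":0.9,"az":0.48,"gripper":1},
  {"dx":0.45,"dy":0.9,"az":0.48,"gripper":1},
])

```text
invalid input
```

Call:
apply_moves([
  {"gripper":0.5,"dx":0.45,"dy":0.9,"dz":0.25,"ax":0,"ay":0,"az":0.48},
  {"gripper":1,"dx":0.45,"dy":0.9,"dz":0.25,"ax":0,"ay":0,"az":0.48},
  {"gripper":1,"dx":0.45,"dy":0.9,"dz":0.25,"ax":0,"ay":0,"az":0.48},
  {"gripper":1,"dx":0.45,"dy":0.9,"dz":0.25,"ax":0,"ay":0,"az":0.48},
])

```text
time: 1.6
tool_pos: [0.2398, -0.4252, 0.274]
ee_rot: [2.99, 0.956, 0.001]
ft_force: [0.3, -0.6, -0.0]
finger_gap: 0.0553
gripper_force: 0.0
```

Call:
apply_moves([
  {"gripper":1,"dx":0.45,"dy":0.9,"dz":0,"ax":0,"ay":0,"az":0.48},
  {"gripper":1,"dx":0.45,"dy":0.9,"dz":0,"ax":0,"ay":0,"az":0.48},
  {"gripper":1,"dx":0.45,"dy":0.9,"dz":0,"ax":0,"ay":0,"az":0.48},
  {"gripper":1,"dx":0.45,"dy":0.9,"dz":0,"ax":0,"ay":0,"az":0.48},
])

```text
time: 2.1
tool_pos: [0.3295, -0.2451, 0.2727]
ee_rot: [2.759, 1.502, 0.001]
ft_force: [0.1, 0.3, -0.0]
finger_gap: 0.0155
gripper_force: 0.0
```

Call:
apply_moves([
  {"gripper":1,"dx":0.45,"dy":0.9,"dz":0,"ax":0,"ay":0,"az":0.48},
  {"gripper":1,"dx":0.45,"dy":0.9,"dz":0,"ax":0,"ay":0,"az":0.48},
  {"gripper":1,"dx":0.45,"dy":0.9,"dz":0,"ax":0,"ay":0,"az":0.48},
  {"gripper":1,"dx":0.45,"dy":0.9,"dz":0,"ax":0,"ay":0,"az":0.48},
])

```text
time: 2.6
tool_pos: [0.4196, -0.0653, 0.2725]
ee_rot: [2.428, 1.993, 0.0]
ft_force: [-0.0, -0.6, 0.0]
finger_gap: 0.0007
gripper_force: 0.0
```

Run:
```python
from h import *
import json
m=robot.camera_model("wrist");im=robot.snapshot("wrist")
json.dump({k:np.array(v).tolist() for k,v in m.items()},open("w1.json","w"))
cv2.imwrite("pics/w1.png",im)
for n in ("gauge","cradle"):
  for d in robot.outline_of("wrist",n):
    print(n,d["confidence"],d["uv"],cv2.minAreaRect(np.argwhere(d["region"])[:,::-1].astype(np.float32)))
```

```text
gauge 0.9 [358.0, 207.3] ((359.10003662109375, 197.80001831054688), (110.99337005615234, 21.67879867553711), 81.02737426757812)
cradle 0.86 [352.2, 193.2] ((356.76416015625, 197.92453002929688), (117.58063507080078, 32.554447174072266), 74.05460357666016)
```

View pics/w1.png

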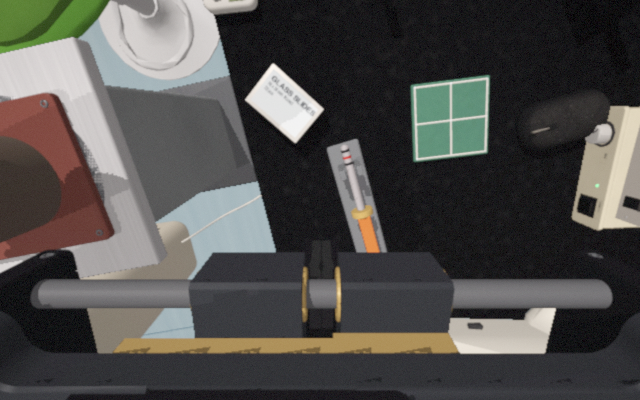

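The wrist view shows the rod with its tip at (346,148) and collar at (362,212), the plate centre at (451,121), and the carton at (284,103). Next I measure these and move on to the socket.

Run:
```python
from h import *
import json
m=json.load(open("w1.json"))
t=onz(m,(346,148),.055);c=onz(m,(362,211),.06);p=onz(m,(451,121),.006)
print(t,c,np.linalg.norm(t-c),np.degrees(np.arctan2(*(t-c)[1::-1])),p)
for q in [(411,86),(488,76),(488,151),(416,161)]: print(onz(m,q,.006))
```

```text
[ 0.45514513 -0.03549827  0.055     ] [ 0.46106654 -0.11534199  0.06      ] 0.08021896897591602 94.24143492418754 [ 0.59906795 -0.03368995  0.006     ]
[0.5524983  0.01948764 0.006     ]
[0.64922374 0.01241021 0.006     ]
[ 0.64487872 -0.08261465  0.006     ]
[ 0.54821928 -0.07728099  0.006     ]
```

Call:
apply_moves([
  {"gripper":1,"dx":0.45,"dy":0.9,"dz":0,"ax":0,"ay":0,"az":0.48},
  {"gripper":1,"dx":0.45,"dy":0.9,"dz":0,"ax":0,"ay":0,"az":0.48},
  {"gripper":1,"dx":0.45,"dy":0.9,"dz":0,"ax":0,"ay":0,"az":0.48},
  {"gripper":1,"dx":0.45,"dy":0.9,"dz":0,"ax":0,"ay":0,"az":0.48},
  {"gripper":1,"dx":0.45,"dy":0.9,"dz":0,"ax":0,"ay":0,"az":0.48},
])

```text
time: 3.38
tool_pos: [0.5086, 0.1113, 0.272]
ee_rot: [-2.017, -2.408, 0.003]
ft_force: [-0.5, 0.7, -0.4]
finger_gap: 0.0004
gripper_force: 0.0
```

Run:
```python
from h import *
import json
m=robot.camera_model("wrist");im=robot.snapshot("wrist")
json.dump({k:np.array(v).tolist() for k,v in m.items()},open("w2.json","w"))
cv2.imwrite("pics/w2f.png",im);print(robot.sense()["tool_pos"])
cv2.imwrite("pics/w2.png",cv2.resize(im[0:270,140:500],(800,600),interpolation=cv2.INTER_CUBIC))
for n in ("shutter","socket"):
  for d in robot.outline_of("wrist",n): print(n,d["confidence"],d["uv"],d["region"].sum())
```

```text
[0.50838856 0.11073403 0.27218942]
shutter 0.71 [611.9, 185.6] 892
shutter 0.62 [354.7, 88.6] 692
socket 0.62 [349.5, 52.3] 7933
socket 0.61 [558.6, 107.7] 26436
```

View pics/w2.png

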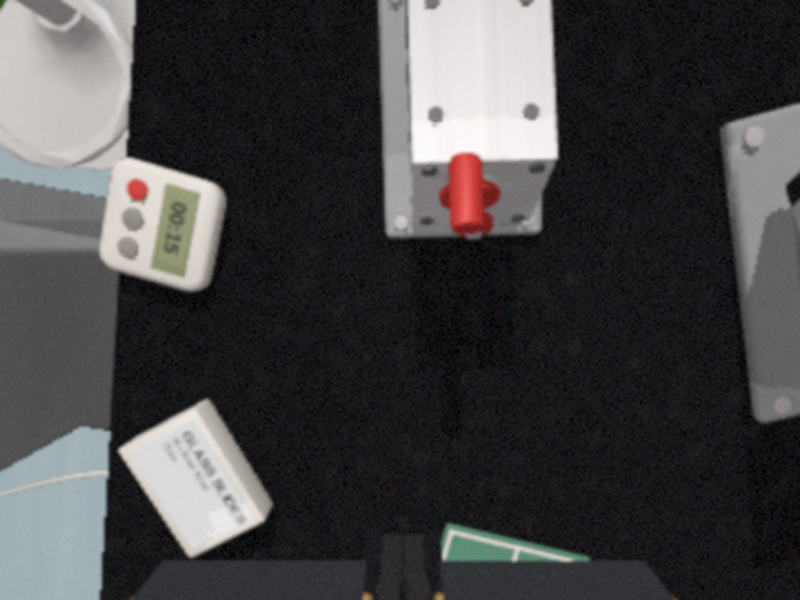

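The close view shows the smaller socket. Its front top edge corners are at px (325.4,72.9) and (390.2,71.1), the foot corners at (314,107) and (384,106), and the red knob runs from (349,71) to (351,104). The bigger socket is at the right edge of the picture.

Run:
```python
from h import *
import json
from scipy.optimize import least_squares
m=json.load(open("w2.json"))
a=onz(m,(325.4,72.9),.1185);b=onz(m,(390.2,71.1),.1185);print(a,b,np.linalg.norm(a-b))
f1=onz(m,(314.2,106.7),.01);f2=onz(m,(383.5,105.8),.01);print(f1,f2,np.linalg.norm(f1-f2), np.degrees(np.arctan2(*(f1-f2)[1::-1]))-90,np.degrees(np.arctan2(*(a-b)[1::-1]))-90)
print("big foot",onz(m,(140+.45*725,.45*130),.01),onz(m,(140+.45*765,.45*420),.01))
def P(q,pts):
    x,y,psi=q[:3];u=np.array([np.cos(psi),np.sin(psi),0]);v=np.array([-u[1],u[0],0]);k=np.array([0,0,1.])
    c,s=np.cos(np.radians(20)),np.sin(np.radians(20))
    X=c*u-s*k;Z=s*u+c*k
    return np.array([np.array([x,y,.095])+p[0]*X+p[1]*v+p[2]*Z for p in pts])
def kn(th,o): return (-o,64e-3*np.sin(th),-.032+.064*np.cos(th))
obs=np.array([(325.4,72.9),(390.2,71.1),(349.5,102)])
pts=lambda q:[(0,.03,.025),(0,-.03,.025),kn(q[3],.032)]
w=np.array([1,1,.5])[:,None]
r=least_squares(lambda q:((proj(m,P(q,pts(q)))-obs)*w).ravel(),[.52,.2,1.76,.1],x_scale=[.01,.01,.1,.1])
print(r.x,np.degrees(r.x[2]),r.fun.round(2))
for n,p in [("hinge",(0,0,-.032)),("knob now",kn(r.x[3],.017)),("knob open",kn(1.6,.017))]: print(n,P(r.x,[p]).round(4),proj(m,P(r.x,[p])).round(1))
psi=r.x[2];u=np.array([np.cos(psi),np.sin(psi)]);v=np.array([-u[1],u[0]])
o=r.x[:2];print("foot local",[((f[:2]-o)@u,(f[:2]-o)@v) for f in (f1,f2)])
s=robot.sense();Rt=R.from_rotvec(s["ee_rot"]).as_matrix();print("toolx yaw",np.degrees(np.arctan2(Rt[1,0],Rt[0,0])))
json.dump(r.x.tolist(),open("sock.json","w"))
```

```text
[0.49211903 0.22244811 0.1185    ] [0.55093526 0.23451502 0.1185    ] 0.06004131145626244
[0.48424468 0.1920593  0.01      ] [0.5715686  0.20878479 0.01      ] 0.08891124206706609 -259.1572332985017 -258.40592107508496
big foot [0.65897229 0.28086602 0.01      ] [0.73381502 0.12644637 0.01      ]
[0.52319581 0.22023261 1.77164385 0.14010622] 101.50771513896073 [ 0.01 -0.21 -0.03 -0.1   0.05  0.62]
hinge [[0.5254 0.2095 0.0649]] [[352.3  96.6]]
knob now [[0.5155 0.2133 0.1303]] [[349.1  87. ]]
knob open [[0.466  0.1805 0.069 ]] [[295.  113.7]]
foot local [(np.float64(-0.019836227715427382), np.float64(0.043788700635168126)), (np.float64(-0.020868067492009347), np.float64(-0.04511655383600408))]
toolx yaw 99.9865493047058
```

Call:
apply_moves([
  {"gripper":1,"dx":0.21,"dy":0.49,"dz":-0.3,"ax":0,"ay":0,"az":0.03},
  {"gripper":1,"dx":0.21,"dy":0.49,"dz":-0.36,"ax":0,"ay":0,"az":0.03},
  {"gripper":1,"dx":0.21,"dy":0.49,"dz":-0.36,"ax":0,"ay":0,"az":0.03},
  {"gripper":1,"dx":0.21,"dy":0.49,"dz":-0.6,"ax":0,"ay":0,"az":0.03},
  {"gripper":1,"dx":0.21,"dy":0.49,"dz":-0.78,"ax":0,"ay":0,"az":0.03},
  {"gripper":1,"dx":0.21,"dy":0.49,"dz":-0.78,"ax":0,"ay":0,"az":0.03},
])

```text
time: 4.28
tool_pos: [0.5484, 0.2085, 0.1145]
ee_rot: [-1.988, -2.429, 0.007]
ft_force: [0.3, 0.4, 0.2]
finger_gap: 0.0009
gripper_force: 0.0
```

Call:
apply_moves([
  {"gripper":1,"dx":-0.06,"dy":-0.02,"dz":-0.01,"ax":0,"ay":0,"az":0},
  {"gripper":1,"dx":-0.11,"dy":-0.03,"dz":-0.02,"ax":0,"ay":0,"az":0},
  {"gripper":1,"dx":-0.17,"dy":-0.05,"dz":-0.04,"ax":0,"ay":0,"az":0},
  {"gripper":1,"dx":-0.22,"dy":-0.08,"dz":-0.08,"ax":0,"ay":0,"az":0},
  {"gripper":1,"dx":-0.26,"dy":-0.1,"dz":-0.12,"ax":0,"ay":0,"az":0},
  {"gripper":1,"dx":-0.3,"dy":-0.115,"dz":-0.15,"ax":0,"ay":0,"az":0},
  {"gripper":1,"dx":-0.3,"dy":-0.115,"dz":-0.15,"ax":0,"ay":0,"az":0},
])

```text
time: 5.15
tool_pos: [0.4902, 0.1874, 0.0856]
ee_rot: [1.988, 2.432, 0.0]
ft_force: [1.6, -0.6, -1.9]
finger_gap: 0.0005
gripper_force: 1.3
```

Run:
```python
from h import *
im=robot.snapshot("top");s=robot.sense();print(s["tool_pos"],s["ft_force"])
a=cv2.resize(im[180:280,200:333],(400,300),interpolation=cv2.INTER_CUBIC)
b=cv2.resize(robot.snapshot("scene")[190:290,240:373],(400,300),interpolation=cv2.INTER_CUBIC)
cv2.imwrite("pics/c3.png",np.hstack([a,b]))
```

```text
[0.49019139 0.18751486 0.08583807] [ 2.49474623 -0.61764373 -2.04486491]
```

View pics/c3.png

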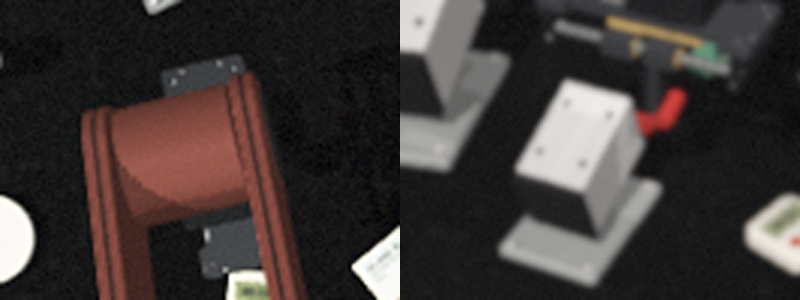

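The scene view shows the lever swung about 60° beside the mouth, with the fingers behind it (right half, around (655,110)). The rest is a downward push.

Call:
apply_moves([
  {"gripper":1,"dx":0.02,"dy":0,"dz":0.15,"ax":0,"ay":0,"az":0},
  {"gripper":1,"dx":0.02,"dy":0,"dz":0.27,"ax":0,"ay":0,"az":0},
  {"gripper":1,"dx":-0.13,"dy":0,"dz":0.27,"ax":0,"ay":0,"az":0},
  {"gripper":1,"dx":-0.13,"dy":0,"dz":0.25,"ax":0,"ay":0,"az":0},
  {"gripper":1,"dx":-0.12,"dy":-0.01,"dz":0.15,"ax":0,"ay":0,"az":0},
  {"gripper":1,"dx":-0.12,"dy":-0.03,"dz":0.07,"ax":0,"ay":0,"az":0},
  {"gripper":1,"dx":-0.12,"dy":-0.04,"dz":0,"ax":0,"ay":0,"az":0},
  {"gripper":1,"dx":-0.12,"dy":-0.04,"dz":-0.02,"ax":0,"ay":0,"az":0},
])

```text
time: 6.25
tool_pos: [0.4659, 0.1795, 0.0811]
ee_rot: [-1.988, -2.431, 0.002]
ft_force: [-1.9, 0.1, 1.8]
finger_gap: 0.0003
gripper_force: 0.4
```

Call:
apply_moves([
  {"gripper":1,"dx":0,"dy":0,"dz":-0.02,"ax":0,"ay":0,"az":0},
  {"gripper":1,"dx":0,"dy":0,"dz":-0.03,"ax":0,"ay":0,"az":0},
  {"gripper":1,"dx":0,"dy":0,"dz":-0.03,"ax":0,"ay":0,"az":0},
])

```text
time: 6.62
tool_pos: [0.4668, 0.1798, 0.0785]
ee_rot: [1.987, 2.433, -0.001]
ft_force: [-6.9, -3.8, 14.6]
finger_gap: 0.0008
gripper_force: 6.5
```

Call:
apply_moves([
  {"gripper":1,"dx":0,"dy":0,"dz":0.25,"ax":0,"ay":0,"az":0},
  {"gripper":1,"dx":0,"dy":-0.3,"dz":0.5,"ax":0,"ay":0,"az":0},
  {"gripper":0.5,"dx":0,"dy":-0.6,"dz":0.75,"ax":0,"ay":0,"az":-0.07},
  {"gripper":0,"dx":0,"dy":-0.9,"dz":0.85,"ax":0,"ay":0,"az":-0.13},
  {"gripper":0,"dx":0,"dy":-0.98,"dz":0.85,"ax":0,"ay":0,"az":-0.13},
])

```text
time: 7.25
tool_pos: [0.4676, -0.0181, 0.2494]
ee_rot: [2.107, 2.324, 0.004]
ft_force: [-0.6, 0.4, 0.1]
finger_gap: 0.0226
gripper_force: 0.0
```

Call:
apply_moves([
  {"gripper":0,"dx":0,"dy":-0.3,"dz":0,"ax":0,"ay":0,"az":0},
  {"gripper":0,"dx":0,"dy":-0.55,"dz":0,"ax":0,"ay":0,"az":0},
  {"gripper":0,"dx":0,"dy":-0.55,"dz":0,"ax":0,"ay":0,"az":0},
  {"gripper":0,"dx":0,"dy":-0.55,"dz":0,"ax":0,"ay":0,"az":0},
])

```text
time: 7.75
tool_pos: [0.4666, -0.1257, 0.2467]
ee_rot: [-2.11, -2.327, -0.001]
ft_force: [-0.9, 0.3, -0.6]
finger_gap: 0.0627
gripper_force: 0.0
```

Run:
```python
from h import *
import json
m=robot.camera_model("wrist");im=robot.snapshot("wrist");s=robot.sense()
json.dump({k:np.array(v).tolist() for k,v in m.items()},open("w4.json","w"))
cv2.imwrite("pics/w4f.png",im)
Rt=R.from_rotvec(s["ee_rot"]).as_matrix();print(s["tool_pos"],"yaw",np.degrees(np.arctan2(Rt[1,0],Rt[0,0])),s["finger_gap"])
a=cv2.resize(im[0:300,240:440],(400,600),interpolation=cv2.INTER_CUBIC)
b=robot.snapshot("scene")[200:280,270:370];b=cv2.resize(b,(400,320),interpolation=cv2.INTER_CUBIC)
cv2.imwrite("pics/w4.png",np.hstack([a,np.vstack([b,np.zeros((280,400,3),np.uint8)])]))
```

```text
[ 0.46662692 -0.12519831  0.24664582] yaw 95.67435504150347 0.06678490396777538
```

View pics/w4.png

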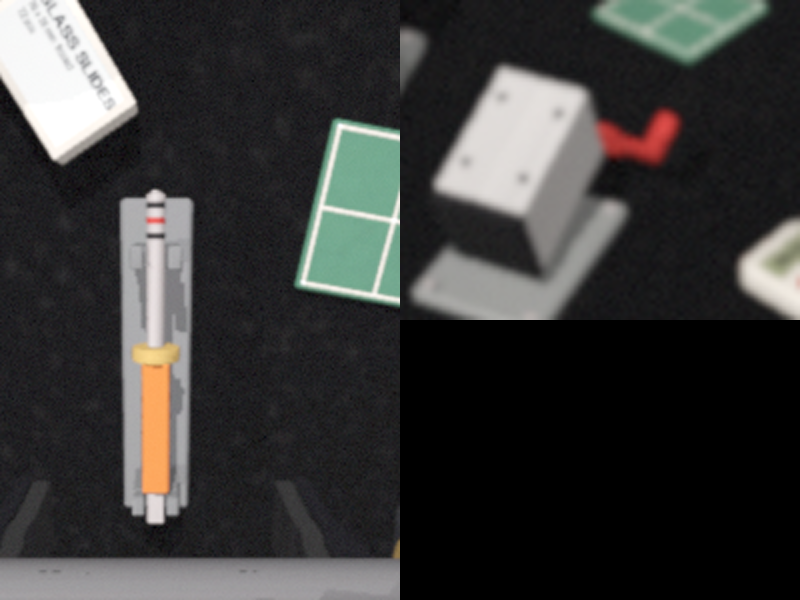

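The rod is vertical in the wrist picture: tip (317.5,95), collar front (318,172), handle rear (317.5,246), tail end (317.5,261). The scene view shows the lever lying level beside the mouth, with the knob around (434,235).

Run:
```python
from h import *
import json
m=json.load(open("w4.json"))
t=onz(m,(317.5,95),.05);c=onz(m,(318,172.5),.064);e=onz(m,(317.5,246),.061);l=onz(m,(317.5,261.5),.055)
d=(t-l)[:2];d/=np.linalg.norm(d);print(t,c,e,l,"yaw",np.degrees(np.arctan2(d[1],d[0])))
o=[p[:2]-d*x for p,x in ((t,.085),(c,0),(e,-.088),(l,-.110))];print("origin ests",o)
x,y,psi,_=json.load(open("sock.json"));s=robot.camera_model("scene")
u=np.array([np.cos(psi),np.sin(psi),0]);v=np.array([-u[1],u[0],0]);k=np.array([0,0,1.]);C,S=np.cos(.349),np.sin(.349)
for th in (1.2,1.4,1.6):
  q=[np.array([x,y,.095])-o_*(C*u-S*k)+.064*np.sin(th)*v+(-.032+.064*np.cos(th))*(S*u+C*k) for o_ in (.002,.032)]
  print(th,((proj(s,q)-[270,200])*4+[400,0]).round())
```

```text
[ 0.45289032 -0.03143963  0.05      ] [ 0.46140413 -0.11274345  0.064     ] [ 0.46936735 -0.20196047  0.061     ] [ 0.47153566 -0.22530306  0.055     ] yaw 95.49368093624324
origin ests [array([ 0.46102787, -0.11604921]), array([ 0.46140413, -0.11274345]), array([ 0.46094258, -0.11436467]), array([ 0.46100471, -0.11580832])]
1.2 [[638. 130.]
 [657.  93.]]
1.4 [[646. 142.]
 [664. 105.]]
1.6 [[650. 153.]
 [668. 116.]]
```

The lever matches the 1.6 rad prediction, so it is fully open. Now I grasp the rod.

Call:
apply_moves([
  {"gripper":0,"dx":-0.005,"dy":-0.19,"dz":-0.2,"ax":0,"ay":0,"az":0},
  {"gripper":0,"dx":-0.005,"dy":-0.19,"dz":-0.5,"ax":0,"ay":0,"az":0},
  {"gripper":0,"dx":-0.005,"dy":-0.19,"dz":-0.7,"ax":0,"ay":0,"az":0},
  {"gripper":0,"dx":-0.005,"dy":-0.19,"dz":-0.7,"ax":0,"ay":0,"az":0},
  {"gripper":0,"dx":-0.005,"dy":-0.19,"dz":-0.7,"ax":0,"ay":0,"az":0},
])

```text
time: 8.48
tool_pos: [0.4668, -0.1638, 0.1084]
ee_rot: [2.106, 2.328, 0.001]
ft_force: [0.3, 0.9, 0.2]
finger_gap: 0.0869
gripper_force: 0.0
```

Call:
apply_moves([
  {"gripper":0,"dx":-0.005,"dy":0,"dz":-0.2,"ax":0,"ay":0,"az":0},
  {"gripper":0,"dx":-0.005,"dy":0,"dz":-0.385,"ax":0,"ay":0,"az":0},
  {"gripper":0,"dx":-0.005,"dy":0,"dz":-0.385,"ax":0,"ay":0,"az":0},
  {"gripper":0,"dx":-0.005,"dy":0,"dz":-0.385,"ax":0,"ay":0,"az":0},
  {"gripper":1,"dx":-0.005,"dy":0,"dz":-0.385,"ax":0,"ay":0,"az":0},
  {"gripper":1,"dx":-0.005,"dy":0,"dz":-0.385,"ax":0,"ay":0,"az":0},
  {"gripper":1,"dx":-0.005,"dy":0,"dz":-0.385,"ax":0,"ay":0,"az":0},
  {"gripper":1,"dx":-0.005,"dy":0,"dz":-0.385,"ax":0,"ay":0,"az":0},
  {"gripper":1,"dx":-0.005,"dy":0,"dz":-0.385,"ax":0,"ay":0,"az":0},
  {"gripper":1,"dx":-0.005,"dy":0,"dz":-0.385,"ax":0,"ay":0,"az":0},
  {"gripper":1,"dx":-0.005,"dy":0,"dz":-0.385,"ax":0,"ay":0,"az":0},
  {"gripper":1,"dx":-0.005,"dy":0,"dz":-0.385,"ax":0,"ay":0,"az":0},
])

```text
time: 9.98
tool_pos: [0.4645, -0.1641, 0.0295]
ee_rot: [2.11, 2.328, 0.0]
ft_force: [0.0, -1.0, 0.3]
finger_gap: 0.0155
gripper_force: 30.0
```

Call:
apply_moves([
  {"gripper":1,"dx":0,"dy":0,"dz":0.15,"ax":0,"ay":0,"az":0},
  {"gripper":1,"dx":0,"dy":0,"dz":0.35,"ax":0,"ay":0,"az":0},
  {"gripper":1,"dx":0,"dy":0,"dz":0.6,"ax":0,"ay":0,"az":0},
  {"gripper":1,"dx":0.1,"dy":0.1,"dz":0.75,"ax":0,"ay":0,"az":0},
  {"gripper":1,"dx":0.3,"dy":0.3,"dz":0.75,"ax":0,"ay":0,"az":0},
  {"gripper":1,"dx":0.45,"dy":0.6,"dz":0.75,"ax":0,"ay":0,"az":0},
  {"gripper":1,"dx":0.45,"dy":0.8,"dz":0.75,"ax":0,"ay":0,"az":0},
  {"gripper":1,"dx":0.45,"dy":0.8,"dz":0.75,"ax":0,"ay":0,"az":0},
])

```text
time: 10.98
tool_pos: [0.5542, -0.0011, 0.179]
ee_rot: [-2.103, -2.332, 0.0]
ft_force: [0.5, -0.2, -1.6]
finger_gap: 0.016
gripper_force: 30.0
```

```bash
cat >> h.py <<'E'
M=np.array([.5232,.2202,.095]);psi=np.radians(101.3)
u=np.array([np.cos(psi),np.sin(psi),0]);v=np.array([-u[1],u[0],0]);k=np.array([0,0,1.])
C,S=np.cos(np.radians(20)),np.sin(np.radians(20));X=C*u-S*k;Z=S*u+C*k
def goto(P,Rt):
    s=robot.sense();dR=(R.from_matrix(Rt)*R.from_rotvec(s["ee_rot"]).inv()).as_rotvec()
    print("tcp",s["tool_pos"],"move",((P-s["tool_pos"])/.2).round(3),"turn",(dR/(np.pi/4)).round(3))
E
python3 - <<'E'
from h import *
import json
m=robot.camera_model("wrist");im=robot.snapshot("wrist");s=robot.sense()
json.dump({k:np.array(v).tolist() for k,v in m.items()},open("w5.json","w"))
cv2.imwrite("pics/w5f.png",im)
cv2.imwrite("pics/w5.png",cv2.resize(im[0:300,220:420],(533,600),interpolation=cv2.INTER_LINEAR) if 0 else cv2.resize(im[0:300,200:440],(480,600)))
Rt=np.c_[X,-v,-Z]
goto(M-.164*X-.0205*Z,Rt)
Rc=R.from_rotvec(s["ee_rot"]).as_matrix();f=lambda x,y,zb:proj(m,s["tool_pos"]+Rc@np.array([x,y,-zb]))
print("pred tip",f(.134,0,.0205),"collar front top",f(.049,0,.0345))
E
```

```text
tcp [ 0.55414332 -0.00286135  0.17908049] move [ 0.003  0.325 -0.236] turn [-0.439 -0.067  0.121]
pred tip [[322.18647192 -36.86959643]] collar front top [[321.56760555 188.94578481]]
```

View pics/w5.png

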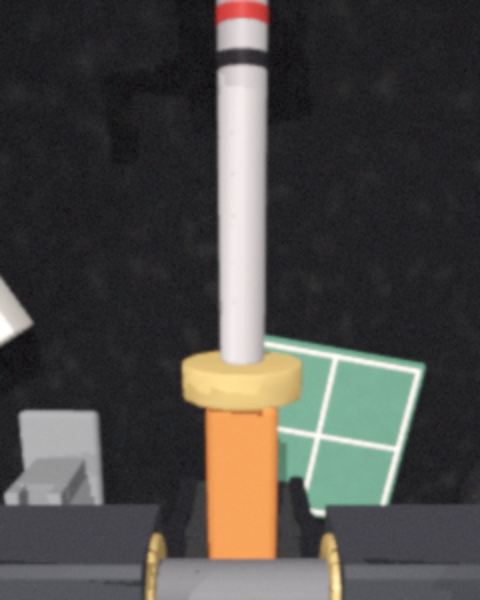

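The rod is straight in the grip: collar edge at about (321,189) as predicted, shaft vertical. Moving to pre-insertion.

Call:
apply_moves([
  {"gripper":1,"dx":0,"dy":0.08,"dz":0,"ax":-0.2,"ay":-0.03,"az":0.05},
  {"gripper":1,"dx":0,"dy":0.2,"dz":-0.1,"ax":-0.4,"ay":-0.06,"az":0.12},
  {"gripper":1,"dx":0.003,"dy":0.325,"dz":-0.236,"ax":-0.439,"ay":-0.067,"az":0.121},
  {"gripper":1,"dx":0.003,"dy":0.325,"dz":-0.236,"ax":-0.439,"ay":-0.067,"az":0.121},
  {"gripper":1,"dx":0.003,"dy":0.325,"dz":-0.236,"ax":-0.439,"ay":-0.067,"az":0.121},
])

```text
time: 11.65
tool_pos: [0.5555, 0.0596, 0.1329]
ee_rot: [1.814, 2.203, -0.318]
ft_force: [0.8, -1.1, -0.0]
finger_gap: 0.0156
gripper_force: 30.0
```

Run:
```python
from h import *
goto(M-.164*X-.0205*Z,np.c_[X,-v,-Z])
m=robot.camera_model("wrist");s=robot.sense();im=robot.snapshot("wrist");cv2.imwrite("pics/w6f.png",im)
sc=robot.snapshot("scene");cv2.imwrite("pics/s6f.png",sc)
ms=robot.camera_model("scene");Rc=R.from_rotvec(s["ee_rot"]).as_matrix()
f=lambda mm,x:proj(mm,s["tool_pos"]+Rc@np.array([x,0,-.0205])).round(1)
print("tip/collar scene",f(ms,.134),f(ms,.049),"mouth",proj(ms,M).round(1),proj(m,M).round(1),f(m,.134))
a=cv2.resize(im[0:300,120:520],(400,300));b=cv2.resize(sc[190:265,265:365],(400,300),interpolation=cv2.INTER_CUBIC)
cv2.imwrite("pics/c6.png",np.hstack([a,b]))
```

```text
tcp [0.55549319 0.059572   0.13288847] move [-0.004  0.013 -0.005] turn [-0.001  0.002  0.004]
tip/collar scene [[312.9 215.2]] [[326.2 191.2]] mouth [[307.8 225.1]] [[ 320.2 -152.7]] [[322.3 -41.6]]
```

View pics/c6.png

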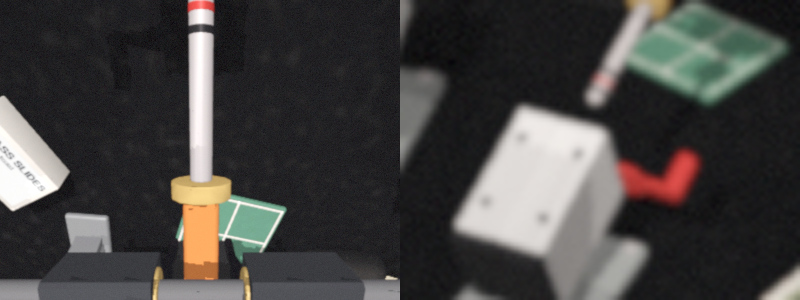

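The scene view shows the tip at full-px (313.5,215.7) against a predicted (312.9,215.2), so it is on the bore axis. Inserting.

Call:
apply_moves([
  {"gripper":1,"dx":-0.015,"dy":0.08,"dz":-0.03,"ax":0,"ay":0,"az":0},
  {"gripper":1,"dx":-0.03,"dy":0.15,"dz":-0.055,"ax":0,"ay":0,"az":0},
  {"gripper":1,"dx":-0.046,"dy":0.22,"dz":-0.082,"ax":0,"ay":0,"az":0},
  {"gripper":1,"dx":-0.046,"dy":0.22,"dz":-0.082,"ax":0,"ay":0,"az":0},
])

```text
time: 12.25
tool_pos: [0.5451, 0.1062, 0.1151]
ee_rot: [1.811, 2.207, -0.319]
ft_force: [-0.2, 0.5, -0.9]
finger_gap: 0.0155
gripper_force: 30.0
```

Call:
apply_moves([
  {"gripper":1,"dx":-0.012,"dy":0.07,"dz":-0.025,"ax":0,"ay":0,"az":0},
  {"gripper":1,"dx":-0.025,"dy":0.14,"dz":-0.05,"ax":0,"ay":0,"az":0},
  {"gripper":1,"dx":-0.037,"dy":0.2,"dz":-0.075,"ax":0,"ay":0,"az":0},
  {"gripper":1,"dx":-0.05,"dy":0.27,"dz":-0.1,"ax":0,"ay":0,"az":0},
  {"gripper":1,"dx":-0.05,"dy":0.27,"dz":-0.1,"ax":0,"ay":0,"az":0},
])

```text
time: 12.88
tool_pos: [0.5353, 0.1599, 0.0953]
ee_rot: [1.811, 2.206, -0.318]
ft_force: [-0.4, 0.0, -0.4]
finger_gap: 0.0158
gripper_force: 30.0
```

Call:
apply_moves([
  {"gripper":1,"dx":-0.005,"dy":0.025,"dz":-0.009,"ax":0,"ay":0,"az":0},
  {"gripper":1,"dx":-0.008,"dy":0.042,"dz":-0.015,"ax":0,"ay":0,"az":0},
  {"gripper":1,"dx":-0.008,"dy":0.042,"dz":-0.015,"ax":0,"ay":0,"az":0},
])

```text
time: 13.25
tool_pos: [0.5342, 0.1673, 0.093]
ee_rot: [1.813, 2.204, -0.317]
ft_force: [0.0, -0.1, 0.2]
finger_gap: 0.0158
gripper_force: 30.0
```

Call:
apply_moves([
  {"gripper":1,"dx":-0.002,"dy":0.01,"dz":-0.004,"ax":0,"ay":0,"az":0},
  {"gripper":1,"dx":-0.003,"dy":0.015,"dz":-0.006,"ax":0,"ay":0,"az":0},
  {"gripper":1,"dx":-0.003,"dy":0.015,"dz":-0.006,"ax":0,"ay":0,"az":0},
])

```text
time: 13.62
tool_pos: [0.5341, 0.1691, 0.0923]
ee_rot: [1.812, 2.203, -0.319]
ft_force: [0.9, -4.9, 1.2]
finger_gap: 0.0156
gripper_force: 30.0
```

Call:
apply_moves([
  {"gripper":1,"dx":-0.001,"dy":0.006,"dz":-0.002,"ax":0,"ay":0,"az":0},
  {"gripper":1,"dx":-0.002,"dy":0.01,"dz":-0.004,"ax":0,"ay":0,"az":0},
  {"gripper":1,"dx":-0.002,"dy":0.01,"dz":-0.004,"ax":0,"ay":0,"az":0},
])

```text
time: 14.0
tool_pos: [0.5342, 0.1692, 0.0922]
ee_rot: [1.81, 2.2, -0.322]
ft_force: [0.7, -12.3, 4.0]
finger_gap: 0.016
gripper_force: 30.0
```

Run:
```python
from h import *
im=robot.snapshot("wrist");sc=robot.snapshot("scene");s=robot.sense();print(s["ft_force"],s["tool_pos"],(s["tool_pos"]-M)@X)
a=cv2.resize(im[0:300,120:520],(400,300));b=cv2.resize(sc[190:265,265:365],(400,300),interpolation=cv2.INTER_CUBIC)
cv2.imwrite("pics/c7.png",np.hstack([a,b]))
```

```text
[  1.39963286 -11.77701879   4.24943281] [0.53419725 0.16919214 0.09227061] -0.04809394586497342
```

View pics/c7.png

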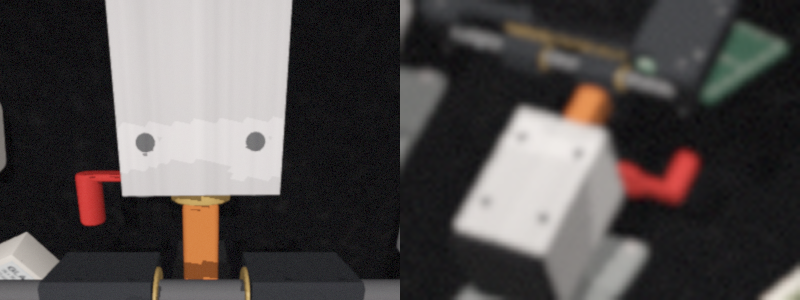

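The collar sits flush against the block face (wrist, about (200,198)), with 12 N of resistance along the bore and the lever still open. Drawing it out.

Call:
apply_moves([
  {"gripper":1,"dx":0.015,"dy":-0.075,"dz":0.028,"ax":0,"ay":0,"az":0},
  {"gripper":1,"dx":0.035,"dy":-0.175,"dz":0.065,"ax":0,"ay":0,"az":0},
  {"gripper":1,"dx":0.058,"dy":-0.29,"dz":0.108,"ax":0,"ay":0,"az":0},
  {"gripper":1,"dx":0.085,"dy":-0.425,"dz":0.158,"ax":0,"ay":0,"az":0},
  {"gripper":1,"dx":0.115,"dy":-0.575,"dz":0.214,"ax":0,"ay":0,"az":0},
  {"gripper":1,"dx":0.125,"dy":-0.625,"dz":0.232,"ax":0,"ay":0,"az":0},
  {"gripper":1,"dx":0.125,"dy":-0.625,"dz":0.232,"ax":0,"ay":0,"az":0},
])

```text
time: 14.98
tool_pos: [0.5584, 0.0466, 0.1377]
ee_rot: [1.815, 2.203, -0.316]
ft_force: [0.4, -0.3, 0.3]
finger_gap: 0.0155
gripper_force: 30.0
```

Run:
```python
from h import *
ps=np.radians(65);d=np.array([np.cos(ps),np.sin(ps),0]);y=np.array([d[1],-d[0],0])
tip=np.array([.599,-.0337,.131]);P=tip-.1335*d-.0205*k
print(P);goto(P,np.c_[d,y,-k])
```

```text
[ 0.54258046 -0.15469209  0.1105    ]
tcp [0.55838519 0.04660027 0.13771378] move [-0.079 -1.006 -0.136] turn [ 0.448 -0.051 -0.792]
```

Call:
apply_moves([
  {"gripper":1,"dx":0,"dy":-0.2,"dz":0.05,"ax":0.1,"ay":-0.01,"az":-0.1},
  {"gripper":1,"dx":-0.03,"dy":-0.45,"dz":0.05,"ax":0.25,"ay":-0.03,"az":-0.3},
  {"gripper":1,"dx":-0.05,"dy":-0.7,"dz":0,"ax":0.35,"ay":-0.04,"az":-0.5},
  {"gripper":1,"dx":-0.08,"dy":-0.9,"dz":-0.1,"ax":0.448,"ay":-0.051,"az":-0.7},
  {"gripper":1,"dx":-0.08,"dy":-1,"dz":-0.136,"ax":0.448,"ay":-0.051,"az":-0.792},
  {"gripper":1,"dx":-0.08,"dy":-1,"dz":-0.136,"ax":0.448,"ay":-0.051,"az":-0.792},
  {"gripper":1,"dx":-0.08,"dy":-1,"dz":-0.136,"ax":0.448,"ay":-0.051,"az":-0.792},
  {"gripper":1,"dx":-0.08,"dy":-1,"dz":-0.136,"ax":0.448,"ay":-0.051,"az":-0.792},
])

```text
time: 15.98
tool_pos: [0.5426, -0.1512, 0.1105]
ee_rot: [-2.645, -1.695, 0.0]
ft_force: [0.2, -0.3, 0.1]
finger_gap: 0.0153
gripper_force: 30.0
```

Run:
```python
from h import *
ps=np.radians(65);d=np.array([np.cos(ps),np.sin(ps),0]);y=np.array([d[1],-d[0],0])
tip=np.array([.599,-.0337,.131]);goto(tip-.1335*d-.0205*k,np.c_[d,y,-k])
sc=robot.snapshot("scene");tp=robot.snapshot("top");s=robot.sense();Rc=R.from_rotvec(s["ee_rot"]).as_matrix();print(s["joint_velocities"],s["gripper_force"])
for n in ("scene","top"):
  m=robot.camera_model(n);print(n,[proj(m,s["tool_pos"]+Rc@np.array([x,0,-.0205])).round(1).tolist() for x in (.134,.049)],proj(m,[.599,-.0337,.006]).round(1))
a=cv2.resize(sc[140:260,280:440],(400,300),interpolation=cv2.INTER_CUBIC);b=cv2.resize(tp[165:255,290:410],(400,300),interpolation=cv2.INTER_CUBIC)
cv2.imwrite("pics/c8.png",np.hstack([a,b]))
```

```text
tcp [ 0.54263171 -0.15119955  0.1104579 ] move [-0.    -0.017  0.   ] turn [ 0.    -0.    -0.007]
[-0.0074798   0.00088606  0.00076361 -0.00032888 -0.00203798  0.0019688 ] 29.999955967068672
scene [[[340.2, 167.2]], [[363.9, 161.0]]] [[340.4 201.2]]
top [[[351.2, 196.0]], [[378.6, 207.5]]] [[349.4 200.9]]
```

View pics/c8.png

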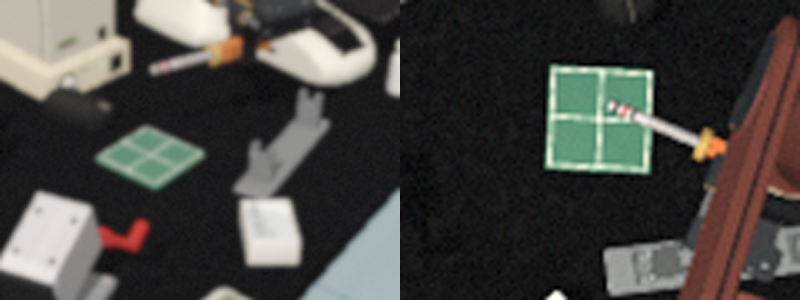

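The rod is level over the plate. The top view puts the tip at (353,196.5) against a predicted (351,196), within about 5 mm of the middle, and the scene view agrees at (340,168). The lever is open and the bystanders haven't moved.

```bash
python3 -c "
from rig import robot
print(robot.job_done())"
```

```text
the job is handed in; nothing more can be done
None
```

I've handed the job in at about 16 s on the clock: the shutter is fully open, the gauge was pushed in until its collar met the block's face and then drawn out, and the arm is still holding it level with its tip about 12 cm above the middle of the reading plate (within about 5 mm).

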